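# Pack the cheese press until it bites, and hold it

### The arm

A 6-joint arm with a two-finger parallel gripper is mounted at the origin on the work surface. World frame = base frame: x ahead of the robot, y to its left, z up, the work surface at z = 0. Lengths are in m, angles in degrees, forces in N, time in s.
With the tool pointing down it reaches from about 0.325 to 0.85 m from the base axis. Payload 15.5 kg.
Tool frame: the origin (TCP) lies midway between the tips of the shut fingers; the grasp point (between the pads) lies 19 mm behind it; z points along the fingers, y is the line along which they close (so a half turn about z gives the same grasp; the last joint's range is limited). The gripper opens to 91 mm and grips with 3 to 60 N. Pads are 32 mm wide; open, the fingers measure 118 mm over their backs; the gripper's body (76 mm by 178 mm) begins 60 mm behind the grasp point.
Start: joints at [-81.561, 28.281, 77.091, -0, 74.628, -5.472], TCP at [0.15, -0.607, 0.214] pointing down, gripper open.
Joint ranges: [-166.48, 166.48], [-47.26, 123.95], [12.59, 153.08], [-70.14, 250.14], [6.76, 159.57], [-176.63, 176.63]. Speed limits (degrees/s): [108.29, 108.29, 147.25, 172.46, 172.46, 172.46].

### API

Orientations are given as a 3x3 rotation matrix whose columns are the frame's x, y, z axes.
In Python, from bench import ctrl gives the robot as it stands. The module is installed in compiled form; this text tells all that it offers. Calls block until the motion is done:
- ctrl.goto(position, orientation): joint-space move of the TCP to a pose.
- ctrl.move_l(position, vel=0.15, ori=None, contact_N=None): straight line of the TCP; ori=None keeps the orientation; vel is the mean speed in m/s. With contact_N (N) it stops when the force on the tool has changed by that much, and returns True; else False.
- ctrl.movej(angles): joint-space move.
- ctrl.command_gripper(opening): opening from 0.0 (shut) to 1.0 (fully open); the grip force is fixed at half the most; returns when the fingers have stopped.
- ctrl.sleep(seconds).
- ctrl.ik(position, orientation): joint angles nearest the present ones, or None.
- ctrl.read_camera(name): name is "scene" or "side" or "wrist"; returns the picture (480x640x3 uint8, blue, green, red); there is no depth.
- ctrl.camera_params(name): a dict with "fx", "fy", "cx", "cy" (pixels), "pose" (4x4, takes a point from camera to world coordinates); the wrist camera has in their place "T_tool_cam" (4x4, takes a point from camera to tool coordinates, whose origin is the TCP and whose axes are the flange's). Camera axes: x right, y up, looking along -z (the intrinsics and any distortion apply to the point x, -y, -z); pixel columns grow to the right and rows downward; lengths in m; the calibration is good to about 2 mm. A picture is of the moment at which its call begins: read the wrist's pose just before it. camera_params takes no time and is no camera call.
A pose or a line that the arm cannot do raises ctrl.MotionError and nothing moves.
- ctrl.sign_off(): hands the job in; it is judged then, once.
Readings, each from a call of its own:
- ctrl.current_t(): time.
- ctrl.current_q(): joint angles.
- ctrl.current_dq(): joint speeds.
- ctrl.current_effort(): joint torques, N m.
- ctrl.current_tool_pos(): TCP position.
- ctrl.current_eef_rot(): TCP orientation.
- ctrl.current_contact_force(): force on the tool from outside, world axes, zero at the start.
- ctrl.current_wrist_torque(): the same for the moment, N m.
- ctrl.current_grip_width(): opening from 0.0 (shut) to 1.0 (fully open).
- ctrl.current_grasp_force(): force on a finger pad.
Only numpy, scipy, OpenCV 4.12 (cv2) and the standard library are available. Lean on these libraries where they do the work, as an engineer would, in place of code of your own. Each camera call takes 0.05 s, during which the arm holds its last target. There are 200 camera calls.

### The job

First slide the press's pusher, by its black grip, all the way back to its rear stop. Then stand yellow packing boards upright, side by side and square across the channel between the pusher and the cheese mould's sprung face plate, until the pusher, slid forward again, comes up tight on the stack with its red pointer inside the green zone; spare boards stay in the rack. Finish while still holding the pusher against the stack firmly enough to push the face plate in by about 5 mm, never squeezing it to the end of its 12 mm travel, and do not shift the jars, cheese, mug, spatula or bowl.

Things in the scene. Friction and masses are not known exactly. Their poses are not given: they have to be found in the camera images.
- press: Wooden press bed fixed to the table, 110 (own x) x 370 (own y) x 20 mm high, z up. Origin on the table, 5 mm to the -y side of the bed's middle; its +y is the pressing direction (pusher towards mould). On the bed's top (20 mm above the origin) two low rails along y at x = -41 and +41 mm, 12 mm wide and 12 mm high, leave a channel 70 mm wide. A green zone 34 mm long is painted on both rails, from y = -117 to y = -83 mm.
- pusher (a joint): How far the pusher has slid forward (towards +y of the press), in m: 0 at its rear stop, 0.064 at its front stop. It stays where it is left (sliding friction about 2.5 N). Its pressing face, 60 mm wide, from 2 to 34 mm above the bed, stands at y = -80 mm + joint value in the press frame. The red pointer is inside the green zone when the value is between 0.023 and 0.057. The pusher does not touch the face plate by itself, even at its front stop.
- grip (a point): Point to hold on the pusher's upright black grip, on its middle line 17 mm below its top (118 mm above the table). The grip is 36 (press x) x 20 (press y) mm and clear all round for its upper 45 mm; it stands 60 mm behind the pusher's pressing face.
- pointer (a point): Middle of the red pointer bar across the pusher, just under the grip, 38 mm above the table; its ends show over both rails.
- mould: Wooden box with a cream cheese in it, 100 x 100 mm, top 98 mm above the table, clamped to the press bed at a place along y that differs from run to run; turned as the press. Origin: on the bed's top in the middle line, below the face plate's rest position (the face plate's front at rest; the box itself begins 30 mm further to +y).
- face_plate (a joint): How far the sprung steel face plate in front of the mould is pushed in (towards +y of the press), in m: 0 at rest, 0.012 fully in. Spring about 2.5 N per mm, so 5 mm is about 12.5 N.
- plate_face (a point): Middle of the face plate's front, the side towards the pusher. The plate is 60 mm wide, from 2 to 34 mm above the bed. From the mould origin's place back to the pusher face at joint value 0 the gap is 66 to 95 mm, differing from run to run; one, two or three boards make the stack.
- rack: Low dark wooden rack fixed to the table, 84 (own x) x 160 (own y) mm, floor 6 mm above the table, dividers up to 16 mm. Origin on the table under its middle. Three places, 48 mm apart along its y, for boards whose thickness lies along the rack's y.
- board0: Yellow T-shaped packing board, upright: foot 60 (own x) x 24 (own y, the thickness) x 34 mm high, and on it a grip tab 36 (x) x 24 (y) x 36 mm high; 70 mm high in all, about 80 g. Origin: middle of its underside, z up. Three identical ones stand in the rack; take it by the tab's two ends (36 mm apart along its x).
- board1: Yellow T-shaped packing board, upright: foot 60 (own x) x 24 (own y, the thickness) x 34 mm high, and on it a grip tab 36 (x) x 24 (y) x 36 mm high; 70 mm high in all, about 80 g. Origin: middle of its underside, z up. Three identical ones stand in the rack; take it by the tab's two ends (36 mm apart along its x).
- board2: Yellow T-shaped packing board, upright: foot 60 (own x) x 24 (own y, the thickness) x 34 mm high, and on it a grip tab 36 (x) x 24 (y) x 36 mm high; 70 mm high in all, about 80 g. Origin: middle of its underside, z up. Three identical ones stand in the rack; take it by the tab's two ends (36 mm apart along its x).
- jar0: Loose jar with a red cap, 60 mm across, 75 mm high; origin under its middle. Leave it alone.
- jar1: Loose jar with a green cap, 60 mm across, 75 mm high; origin under its middle. Leave it alone.
- small_cheese: Small brown cheese, 94 mm across, 40 mm high; origin under its middle. Leave it alone.
- mug: Blue mug, 76 mm across, 85 mm high; origin under its middle. Leave it alone.
- spatula: Spatula lying flat, 260 mm long. Leave it alone.
- tasting_bowl: White bowl, 100 mm across, 40 mm high; origin under its middle. Leave it alone.

How it is judged (in metres and radians):
On the way:
1. the pusher is slid back to its rear stop, with all the boards still in the rack (value of joint pusher below 0.01 m and x of board0 in the frame of rack between -0.03 and 0.03 m and y of board0 in the frame of rack between -0.08 and 0.08 m and z of board0 in the frame of rack between -0.01 and 0.03 m and angle between each of board0, board1, board2's own z axis and vertical below 0.25 rad and x of board1 in the frame of rack between -0.03 and 0.03 m and y of board1 in the frame of rack between -0.08 and 0.08 m and z of board1 in the frame of rack between -0.01 and 0.03 m and x of board2 in the frame of rack between -0.03 and 0.03 m and y of board2 in the frame of rack between -0.08 and 0.08 m and z of board2 in the frame of rack between -0.01 and 0.03 m), for 0.2 s.
At the end, for the whole second after the job is handed in: Hand still pushing the pusher (over 4 N), at rest 22 to 58 mm from its rear stop; boards carry over 4 N from it to the face plate, which is in by 2.5 to 8.5 mm; each board stands in the channel, upright (0.1 rad), square (0.15 rad), central (12 mm), or else upright in the rack (value of joint pusher between 0.022 and 0.058 m and velocity of joint pusher between -0.005 and 0.005 m/s and value of joint face_plate between 0.0025 and 0.0085 m and contact force between any of board0, board1, board2 and face_plate above 4 N and contact force between any of board0, board1, board2 and pusher above 4 N and contact force between the fingers and pusher above 4 N and ((x of board0 in the frame of press between -0.012 and 0.012 m and y of board0 in the frame of press between -0.055 and 0.03 m and z of board0 in the frame of press between 0.015 and 0.025 m and angle between board0's own z axis and vertical below 0.1 rad and angle between the x axis of board0 and the x axis of press, either way round below 0.15 rad) or (x of board0 in the frame of rack between -0.03 and 0.03 m and y of board0 in the frame of rack between -0.08 and 0.08 m and z of board0 in the frame of rack between -0.01 and 0.03 m and angle between board0's own z axis and vertical below 0.25 rad)) and ((x of board1 in the frame of press between -0.012 and 0.012 m and y of board1 in the frame of press between -0.055 and 0.03 m and z of board1 in the frame of press between 0.015 and 0.025 m and angle between board1's own z axis and vertical below 0.1 rad and angle between the x axis of board1 and the x axis of press, either way round below 0.15 rad) or (x of board1 in the frame of rack between -0.03 and 0.03 m and y of board1 in the frame of rack between -0.08 and 0.08 m and z of board1 in the frame of rack between -0.01 and 0.03 m and angle between board1's own z axis and vertical below 0.25 rad)) and ((x of board2 in the frame of press between -0.012 and 0.012 m and y of board2 in the frame of press between -0.055 and 0.03 m and z of board2 in the frame of press between 0.015 and 0.025 m and angle between board2's own z axis and vertical below 0.1 rad and angle between the x axis of board2 and the x axis of press, either way round below 0.15 rad) or (x of board2 in the frame of rack between -0.03 and 0.03 m and y of board2 in the frame of rack between -0.08 and 0.08 m and z of board2 in the frame of rack between -0.01 and 0.03 m and angle between board2's own z axis and vertical below 0.25 rad))); the arm keeps its last pose, push and grip.
It fails at once if the face plate is squeezed to the end of its travel (value of joint face_plate above 0.0115 m).
It fails at once if a bystander is shifted by more than 30 mm (distance of any of jar0, jar1, small_cheese, mug, spatula, tasting_bowl from where it was at the start of the episode above 0.03 m).
It also fails if it takes over 69 s, if anything falls off the work surface, if the arm or the gripper's body presses on something with over 40 N, if the wrist force passes 120 N, or if a joint passes its speed limit or range.

## Working session

There is one attempt and no reset: what is moved stays moved. The work goes in short steps, each a Python script; the robot and the scene stay as the last script left them, time stands still between calls to the robot, and variables do not carry over. Pictures are saved under pics/ and viewed, at most 10 in all, crops included, and the job is handed in when it is done.

```bash
mkdir -p pics; python3 - <<'E'
from bench import ctrl
import cv2,numpy as np
np.set_printoptions(precision=4,suppress=True)
for n in ("scene","side"):
    cv2.imwrite(f"pics/{n}0.png",ctrl.read_camera(n)); p=ctrl.camera_params(n);print(n,p)
print(ctrl.camera_params("wrist"),ctrl.current_eef_rot(),ctrl.current_t())
E
```

```text
scene {'fx': 467.15756988752673, 'fy': 467.15756988752673, 'cx': 317.74455017158743, 'cy': 238.19496106367347, 'pose': array([[ 0.3432, -0.634 ,  0.693 ,  1.2796],
       [ 0.9393,  0.2284, -0.2562, -0.2596],
       [ 0.0041,  0.7388,  0.6739,  0.7692],
       [ 0.    ,  0.    ,  0.    ,  1.    ]])}
side {'fx': 516.6178658261099, 'fy': 516.6178658261099, 'cx': 316.0615757052295, 'cy': 231.62603163397074, 'pose': array([[-0.7217,  0.4336, -0.5395, -0.0907],
       [-0.6922, -0.4541,  0.561 ,  0.6601],
       [-0.0018,  0.7783,  0.6279,  0.8563],
       [ 0.    ,  0.    ,  0.    ,  1.    ]])}
{'fx': 420.90262413818, 'fy': 420.90262413818, 'cx': 323.16657928388344, 'cy': 240.90844610100265, 'T_tool_cam': array([[-0.0003,  0.9723,  0.2336,  0.0653],
       [ 1.    ,  0.0006, -0.0012, -0.0003],
       [-0.0013,  0.2336, -0.9723, -0.1708],
       [ 0.    ,  0.    ,  0.    ,  1.    ]])} [[ 0.9707  0.2404 -0.0002]
 [ 0.2404 -0.9707  0.0011]
 [ 0.0001 -0.0011 -1.    ]] 0.1
```

View pics/scene0.png

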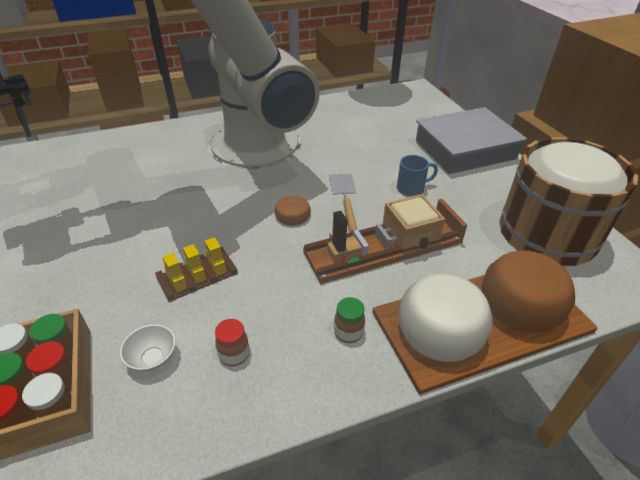

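View pics/side0.png

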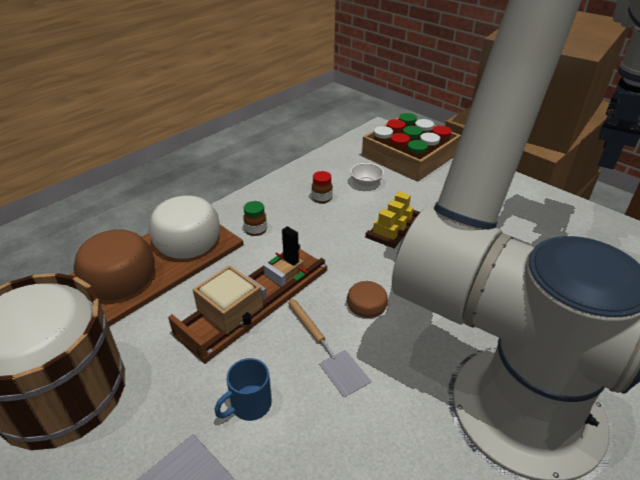

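The scene view shows the press with its grip top at (340,212), the bed's left end at about (306,252)–(322,278) and its right end at about (465,240). The rack is around (197,268) with board tops at (173,257), (193,248) and (213,241). I'll turn these into rough positions, then look with the wrist camera.

```bash
cat > h.py <<'E'
from bench import ctrl
import cv2,numpy as np
np.set_printoptions(precision=4,suppress=True)
def ray(px,p,pose,z):
    d=pose[:3,:3]@np.array([(px[0]-p["cx"])/p["fx"],-(px[1]-p["cy"])/p["fy"],-1]); o=pose[:3,3]
    return o+d*(z-o[2])/d[2]
def tool():
    T=np.eye(4);T[:3,:3]=ctrl.current_eef_rot();T[:3,3]=ctrl.current_tool_pos();return T
def wpose(): return tool()@ctrl.camera_params("wrist")["T_tool_cam"]
def down(yaw): # tool x axis at yaw deg, z down
    c,s=np.cos(np.radians(yaw)),np.sin(np.radians(yaw))
    return np.array([[c,s,0],[s,-c,0],[0,0,-1.]])
def snap(name):
    P=wpose();im=ctrl.read_camera("wrist");cv2.imwrite(f"pics/{name}.png",im);np.save(f"pics/{name}.npy",P);return im
E
python3 - <<'E'
from h import *
p=ctrl.camera_params("scene");s=ctrl.camera_params("side")
for n,px,z in [("grip",(340,212),.135),("bedL",(306,250),.02),("bedL2",(322,277),.02),("bedR",(466,238),.02),("b_a",(173,257),.076),("b_b",(193,248),.076),("b_c",(213,241),.076),("mould",(415,212),.098)]:
    print(n,ray(px,p,p["pose"],z))
for n,px,z in [("grip",(290,230),.135),("b",(403,196),.076),("b",(385,217),.076),("mould",(228,283),.098)]: print("side",n,ray(px,s,s["pose"],z))
E
```

```text
grip [0.5653 0.0551 0.135 ]
bedL [ 0.5381 -0.0143  0.02  ]
bedL2 [ 0.6304 -0.0092  0.02  ]
bedR [0.6285 0.3581 0.02  ]
b_a [ 0.5187 -0.3029  0.076 ]
b_b [ 0.5053 -0.259   0.076 ]
b_c [ 0.4978 -0.2145  0.076 ]
mould [0.5814 0.234  0.098 ]
side grip [0.5752 0.0517 0.135 ]
side b [ 0.5178 -0.3026  0.076 ]
side b [ 0.4958 -0.1976  0.076 ]
side mould [0.5756 0.2322 0.098 ]
```

```bash
python3 - <<'E'
from h import *
ctrl.goto([0.51,-0.26,0.22],down(0)); a=snap("w_rack")
ctrl.goto([0.58,0.12,0.27],down(0)); b=snap("w_press")
print(ctrl.current_t(),ctrl.current_q())
cv2.imwrite("pics/w_rack_c.png",cv2.resize(a[90:390,120:520],None,fx=2,fy=2))
cv2.imwrite("pics/w_press_c.png",cv2.resize(b[90:390,60:580],(800,462)))
E
```

```text
3.4667 [ 5.8038 22.8553 77.3369 -0.0143 79.8247 95.8837]
```

View pics/w_rack_c.png

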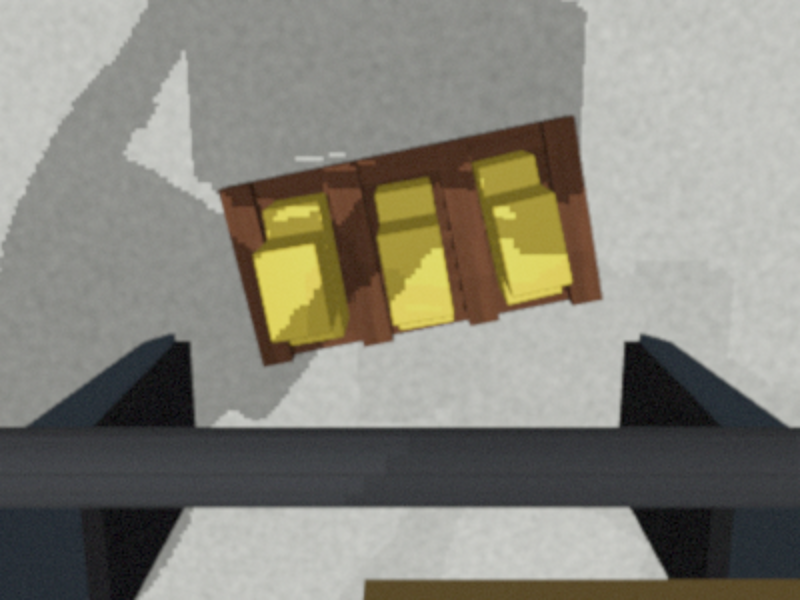

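View pics/w_press.png

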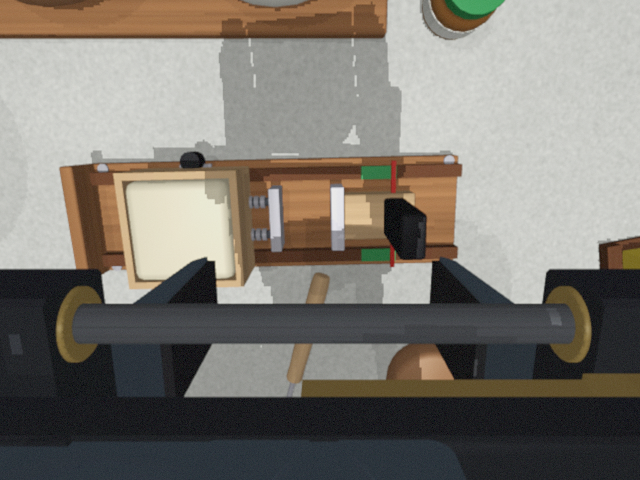

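The wrist crop shows the three tabs; the rack corners are at crop (222,190), (573,116), (601,298) and (265,364). In the press view, the pusher face is at col ~331–344, the face plate at ~270–282, the pointer at col 393 and the grip at (405,228). I'll enlarge the press.

```bash
python3 - <<'E'
from h import *
a=cv2.imread("pics/w_press.png")
cv2.imwrite("pics/w_press_c.png",cv2.resize(a[145:285,236:476],None,fx=10/3,fy=10/3,interpolation=cv2.INTER_CUBIC))
p=ctrl.camera_params("wrist");P=np.load("pics/w_rack.npy")
f=lambda q,z:np.mean([ray((x/2+120,y/2+90),p,P,z) for x,y in q],0)
c=[(222,190),(573,116),(601,298),(265,364)]
C=np.array([f([k],.016)[:2] for k in c]);print("rack",C,C.mean(0),[np.linalg.norm(C[i]-C[(i+1)%4]) for i in range(4)])
print("rack y dir", np.degrees(np.arctan2(*(C[0]+C[3]-C[1]-C[2])[::-1])))
for q in ([(254,250),(318,243),(333,338),(272,343)],[(378,232),(437,222),(453,320),(396,329)],[(488,203),(551,188),(571,287),(510,303)]):
    Q=[f([k],.076) for k in q]; d=Q[0]+Q[1]-Q[2]-Q[3]
    print("tab",f(q,.076),"x dir",np.degrees(np.arctan2(d[1],d[0])),"len",np.linalg.norm(d)/2,"thick",np.linalg.norm(Q[0]+Q[3]-Q[1]-Q[2])/2)
E
```

```text
rack [[ 0.5362 -0.1792]
 [ 0.5681 -0.3335]
 [ 0.4867 -0.35  ]
 [ 0.4553 -0.195 ]] [ 0.5116 -0.2645] [np.float64(0.15755605947934445), np.float64(0.08299678747160742), np.float64(0.15810798036297743), np.float64(0.08236675505616597)]
rack y dir 101.56287914699169
tab [ 0.5025 -0.2179  0.076 ] x dir 7.912754648722339 len 0.03736260975837054 thick 0.024154454296975672
tab [ 0.5094 -0.2646  0.076 ] x dir 9.782374946807291 len 0.03857086580815938 thick 0.0224365325623739
tab [ 0.5211 -0.3078  0.076 ] x dir 13.585662015259263 len 0.039238631918995855 thick 0.02401554299479205
```

View pics/w_press_c.png

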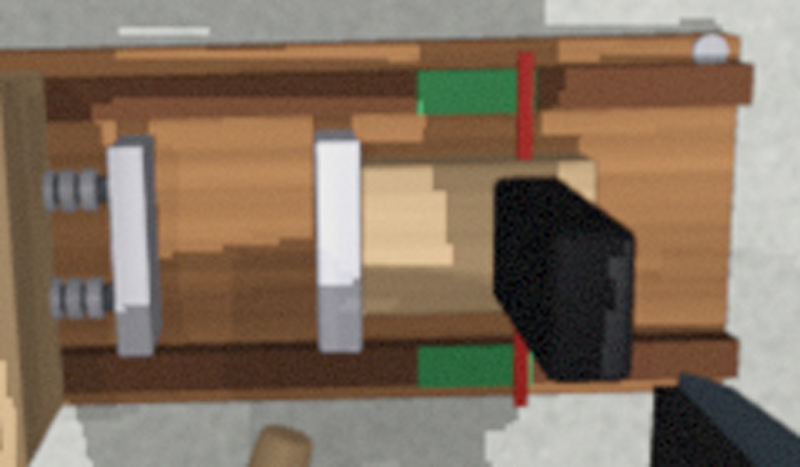

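The green zones span crop cols 417–518 (upper rail rows 70–114, lower rail rows 345–387). The pointer is at about (525,105) and (520,385), the pusher face at (317,143)–(319,350) and the plate front's top edge at (139,143)–(152,350).

```bash
python3 - <<'E'
from h import *
p=ctrl.camera_params("wrist");P=np.load("pics/w_press.npy")
f=lambda x,y,z:ray((x*.3+236,y*.3+145),p,P,z)[:2]
g=lambda x,y,z:f(x,y,z)
gu=[g(417,70,.032),g(417,114,.032),g(518,70,.032),g(518,114,.032)]
gl=[g(417,345,.032),g(417,387,.032),g(516,345,.032),g(516,387,.032)]
print("zone len",np.linalg.norm(gu[0]-gu[2]),np.linalg.norm(gl[0]-gl[2]),"rail w",np.linalg.norm(gu[0]-gu[1]),"span",np.linalg.norm(gu[0]-gl[1]),np.linalg.norm(gu[1]-gl[0]))
# y direction: rail outer edges of upper/lower and bed edges
for a,b,z in [((45,77),(750,64),.032),((95,121),(735,104),.032),((65,389),(735,376),.032),((65,347),(735,336),.032)]:
    d=g(*a,z)-g(*b,z);print("dir",np.degrees(np.arctan2(d[1],d[0])))
d=np.mean(gu,0)-np.mean(gl,0);print("xdir",np.degrees(np.arctan2(d[1],d[0])))
O=(np.mean(gu,0)+np.mean(gl,0))/2;print("zone centre (press 0,-100)",O)
for n,a,b,z in [("pusher",(317,143),(320,350),.054),("plate",(139,143),(151,350),.054),("pointer",(525,105),(520,385),.038)]:
    print(n,(g(*a,z)+g(*b,z))/2,np.linalg.norm(g(*a,z)-g(*b,z)))
print("grip",[ray((x*.3+236,y*.3+145),p,P,.135)[:2] for x,y in[(515,180),(495,290),(575,375),(630,372),(633,240),(560,180)]])
E
```

```text
zone len 0.029024320856536265 0.029795318530860412 rail w 0.012561222002160996 span 0.09477755264274701 0.06906518714231721
dir 90.95952744993336
dir 91.42656323169767
dir 91.05288191469027
dir 90.87093736644592
xdir 1.3990863680190135
zone centre (press 0,-100) [0.5737 0.0665]
pusher [0.5731 0.1108] 0.05888134813754594
plate [0.5732 0.1594] 0.05889127791733622
pointer [0.57  0.051] 0.0829438751933766
grip [array([0.6034, 0.0696]), array([0.5787, 0.0732]), array([0.559 , 0.0544]), array([0.5597, 0.042 ]), array([0.59 , 0.043]), array([0.6033, 0.0598])]
```

Geometry: origin y ≈ 0.164, pusher ≈ 27 mm forward (face and pointer agree), and a gap of ≈ 75 mm. That means two boards, with contact at ≈ 27 mm. Next I'll pull the pusher back.

```bash
cat >> h.py <<'E'
u=np.array([np.cos(np.radians(91.1)),np.sin(np.radians(91.1)),0])  # press +y
E
python3 - <<'E'
from h import *
R=down(1.1)
ctrl.goto([.573,.051,.2],R)
ctrl.move_l([.573,.051,.099],.12,contact_N=15)
ctrl.command_gripper(0.0)
t0=ctrl.current_tool_pos();print("grip",t0,ctrl.current_grip_width(),ctrl.current_grasp_force(),ctrl.current_contact_force())
h=ctrl.move_l(t0-u*.038,.05,contact_N=15)
t1=ctrl.current_tool_pos();print(h,t1,(t1-t0)@u,ctrl.current_contact_force())
ctrl.sleep(.3);print(ctrl.current_contact_force())
ctrl.command_gripper(0.6);t=ctrl.current_tool_pos()
ctrl.move_l([t[0],t[1],.25],.15);print(ctrl.current_t(),ctrl.current_q())
E
```

```text
grip [0.573 0.051 0.099] 0.22202277974045295 29.996598064899445 [ 0.3455  0.4945 -0.7443]
True [0.5736 0.0247 0.0989] -0.026310121593101272 [ 0.38   10.0564  5.5501]
[-0.6473  5.1085  5.9656]
8.725 [-3.459  22.2792 81.661   0.0619 76.2017 85.3835]
```

The pusher is at the rear stop (travel 26.3 mm, matching 26.7). First board next.

```bash
cat >> h.py <<'E'
def place(src,dst_y):
    Rb,Rp=down(101.5),down(91.1)
    ctrl.command_gripper(.75)
    ctrl.goto([*src,.14],Rb)
    ctrl.move_l([*src,.050],.12,contact_N=12); print("at",ctrl.current_tool_pos())
    ctrl.command_gripper(0.); print("w",ctrl.current_grip_width(),"f",ctrl.current_grasp_force())
    ctrl.move_l([*src,.23],.2); print("lifted w",ctrl.current_grip_width())
    x=.5733-(dst_y-.11)*.019
    ctrl.goto([x,dst_y,.23],Rp)
    ctrl.move_l([x,dst_y,.085],.15)
    h=ctrl.move_l([x,dst_y,.058],.03,contact_N=5); print("down",h,ctrl.current_tool_pos(),ctrl.current_contact_force())
E
python3 - <<'E'
from h import *
place([.502,-.2178],.143)
print(ctrl.current_t(),ctrl.current_grip_width());cv2.imwrite("pics/side1.png",cv2.resize(ctrl.read_camera("side")[180:380,160:440],None,fx=2.8,fy=2.8))
E
```

```text
at [ 0.5024 -0.218   0.0505]
w 0.3937181373152767 f 30.00012069940567
lifted w 0.3892585818247007
down True [0.5725 0.1431 0.0636] [1.3221 1.2961 1.713 ]
16.8583 0.39415355873441066
```

View pics/side1.png

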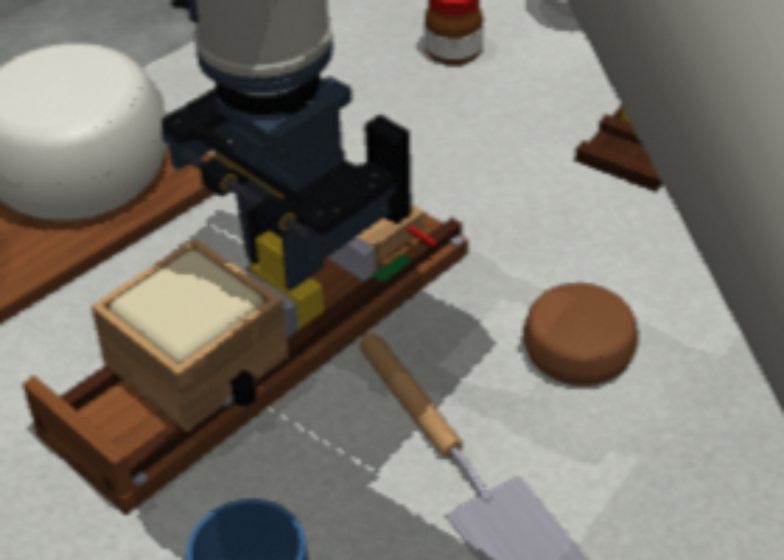

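The picture shows board 1 upright in the channel, just in front of the plate (crop (295,275)). The height 0.0636 matches the expected 0.0645. I'll release it and place the second board.

```bash
python3 - <<'E'
from h import *
ctrl.command_gripper(.6);t=ctrl.current_tool_pos();ctrl.move_l([t[0],t[1],.23],.2)
place([.511,-.2645],.114)
ctrl.command_gripper(.6);t=ctrl.current_tool_pos();ctrl.move_l([t[0],t[1],.25],.2)
R=down(1.1)
ctrl.goto([.574,.0247,.25],R)
im=snap("w2");cv2.imwrite("pics/w2c.png",im)
print(ctrl.current_t())
E
```

```text
at [ 0.5115 -0.2646  0.0506]
w 0.3961014727709582 f 30.000009834766388
lifted w 0.39086869790690415
down True [0.573  0.1139 0.0635] [ 0.8214 -0.1265  1.3056]
29.0917
```

View pics/w2c.png

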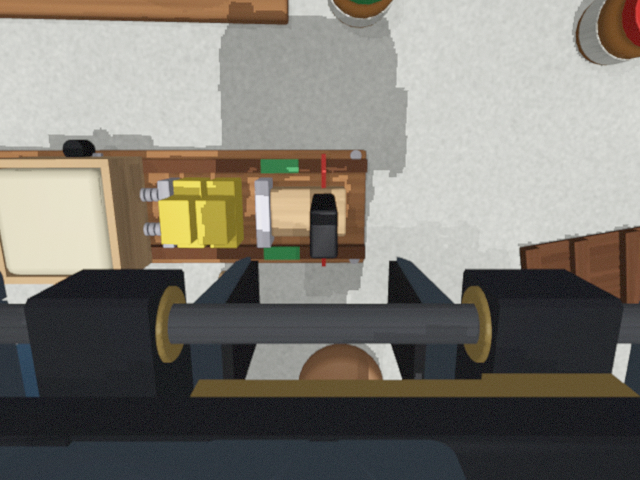

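Both boards stand together and square across the channel (cols 160–242), with the pusher behind them. Next I grip and push in steps, logging the force.

```bash
python3 - <<'E'
from h import *
b=np.array([.5736,.0247,.099])
ctrl.move_l(b,.12,contact_N=15); ctrl.command_gripper(0.)
ctrl.sleep(.2);f0=ctrl.current_contact_force()@u
b=ctrl.current_tool_pos();print(ctrl.current_grip_width(),f0,b)
ctrl.move_l(b+u*.018,.05,contact_N=15)
for v in np.arange(19,33.5,1.):
    ctrl.move_l(b+u*v/1000,.02);ctrl.sleep(.15)
    F=-(ctrl.current_contact_force()@u-f0);a=(ctrl.current_tool_pos()-b)@u*1000
    print(v,round(a,2),round(F,2))
    if F>15: break
print(ctrl.current_t())
E
```

```text
0.21924538877340222 1.8473406739820462 [0.5736 0.0248 0.099 ]
19.0 18.92 0.96
20.0 19.84 5.08
21.0 20.97 3.82
22.0 21.97 3.9
23.0 22.95 3.06
24.0 23.97 4.9
25.0 24.96 3.42
26.0 25.97 4.44
27.0 26.89 5.11
28.0 27.72 6.07
29.0 28.54 8.14
30.0 29.28 10.85
31.0 30.07 11.66
32.0 30.84 14.56
33.0 31.61 16.56
37.8333
```

```bash
python3 - <<'E'
from h import *
ctrl.sleep(.5);print(ctrl.current_contact_force()@u,ctrl.current_dq())
cv2.imwrite("pics/s2.png",cv2.resize(ctrl.read_camera("side")[180:380,160:440],None,fx=2.8,fy=2.8))
E
```

```text
-14.870623092216617 [-0.0345  0.0052  0.0002  0.0345 -0.0267 -0.0647]
```

View pics/s2.png

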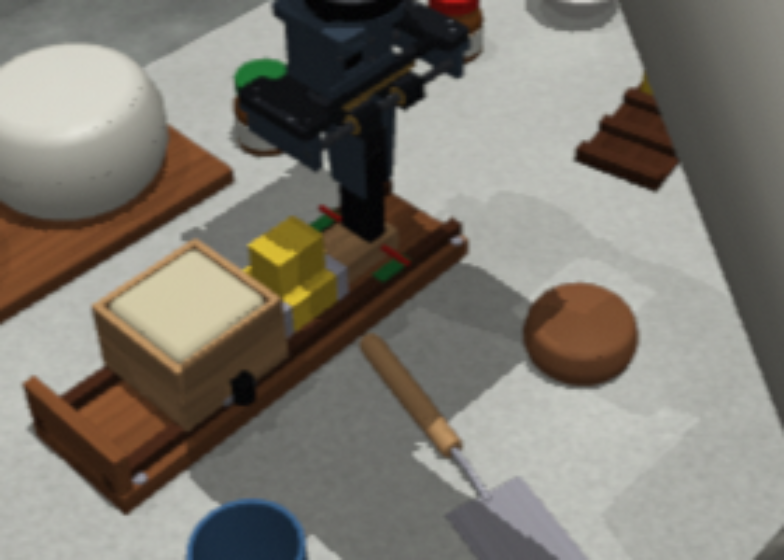

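The boards are upright and tight (crop (290,270)), and the pointer is within the green (crop (395,257)). I'm handing in.

```bash
python3 -c "
from bench import ctrl
print(ctrl.sign_off())"
```

```text
the job is handed in; nothing more can be done
None
```

I handed the job in after about 38 s with two boards upright and tight in the channel, the third left in the rack, the red pointer in the green zone, and the pusher held so the face plate is in by roughly 5 mm (inferred from the push force); no verdict came back.

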